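# Clear, load and stack the antistatic totes

### The arm

A 6-joint arm with a two-finger parallel gripper is mounted at the origin on the work surface. World frame = base frame: x ahead of the robot, y to its left, z up, the work surface at z = 0. Lengths are in m, angles in rad, forces in N, time in s.
With the tool pointing down it reaches from about 0.35 to 0.775 m from the base axis. Payload 7.3 kg.
Tool frame: the origin (TCP) lies at the very end of the fingers, on their centre line; the grasp point (between the pads) lies robot.pinch_z behind it (robot.pinch_z is the distance from the TCP to the grasp point, in m); y points along the fingers, z is the direction in which the jaws open and shut, and the axes are right-handed (so a half turn about y gives the same grasp; the last joint's range is limited). The gripper opens to 92 mm and grips with 3 to 60 N. Pads are 19 mm wide; open, the fingers measure 130 mm over their backs; the gripper's body (75 mm by 190 mm) begins 47 mm behind the grasp point.
Start: joints at [-1.385, 0.342, 1.524, -0, 1.275, -0.146], TCP at [0.171, -0.496, 0.227] pointing down, gripper open.
Joint ranges: [-2.53, 2.53], [-0.77, 2.02], [0.04, 2.7], [-1, 4.14], [0.28, 2.66], [-3.11, 3.11]. Speed limits (rad/s): [2.57, 2.57, 3.14, 3.14, 3.14, 3.14].

### API

Orientations are given as [roll, pitch, yaw] about the fixed x, y, z axes, in that order (R = Rz(yaw) Ry(pitch) Rx(roll)).
In Python, from cell import status, viewer, robot gives the robot as it stands. The module is installed in compiled form; this text tells all that it offers.
- The arm moves only by the shell command python3 -m pendant 'ROWS' [FORCE]. ROWS is JSON, a list that holds one entry, the list of rows, each a list of 7 numbers: the shift along the tool's x, y, z in cm, then the turn, a rotation vector about the tool's x, y, z in rad, then the finger opening in cm, from 0 to 9.18. A call has 1 to 20 rows; each row is the pose to reach, as a shift and turn from the pose commanded when the call began, along the tool's axes at that moment; what a row does not reach only later rows make up. A row lasts 1/10 s, in which the tool goes at most 50 mm and 8.59 degrees, less where a joint would pass 70% of its speed; a pose out of reach is approached as far as the arm can. A call with a gripper value outside its range is refused whole. The fingers move at their own pace and stop on an object; FORCE is the grip in N (left out, the last holds). Time passes only in rows, so rows that repeat a pose let the fingers close. It gives the time, the measured TCP pose, the force and the opening at its end, in the units of the state.
- status.observe(): the state, without advancing time (a new reading comes with each control period).
- viewer.read_camera(name): name is "scene" or "side" or "wrist"; returns a dict with "image" (400x640x3 uint8, red, green, blue), "range_z" (400x640 float32, m along the optical axis (not along the pixel's ray), 0 where there is no reading), "fx", "fy", "cx", "cy" (pixels), "distortion" ([k1, k2, p1, p2, k3] as OpenCV has them; the pictures are not rectified), "camera_from_world" (4x4, takes a point from world to camera coordinates). Camera axes: x right, y up, looking along -z (the intrinsics and any distortion apply to the point x, -y, -z); pixel columns grow to the right and rows downward; lengths in m; the calibration is good to about 2 mm. A picture is of the moment at which its call begins.
- robot.hand_in(): hands the job in, once; it reports no verdict.
The state is a dict: "time": time; "qpos": joint angles; "qvel": joint speeds; "joint_efforts": joint torques, N m; "tool_pos": TCP position; "tool_rot": TCP orientation; "contact_force": force on the tool from outside, world axes, zero at the start; "torque": the same for the moment, N m; "opening": finger opening in m.
Only numpy, scipy, OpenCV 4.12 (cv2) and the standard library are available. Lean on these libraries where they do the work, as an engineer would, in place of code of your own. Each camera call takes 0.05 s, during which the arm holds its last target. There are 200 camera calls.

### The job

Two empty totes are nested on the bench mat with two hand meters left lying on top. First lay both meters flat in the low metal tray, then lift the upper tote out and stand it aside upright on the bench, and stand all the circuit modules from the foam pad upright (connector up) on the floor of the lower tote. Finally set the upper tote back on the lower one, turned end for end so that it stacks on the rim instead of nesting and presses on no module; leave the spool, screwdriver and bottle alone.

Things in the scene. Friction and masses are not known exactly. Their poses are not given: they have to be found in the camera images.
- lower: bottom tote: narrow dark-grey antistatic stack-nest tote, loose on the 2 mm mat, 234 (own x) x 63 (own y) x 62 mm high, open top, walls 3 mm, about 0.26 kg. Origin: centre of its underside, z up; +x is the notched end. Up to 34 mm it is a trough 194 x 48 mm outside, 188 x 42 inside; above that shoulder it widens to 228 x 57 mm inside. Three modules fit in a row along x
- lower_floor (a point): centre of the lower tote's inner floor, 3 mm above its underside
- lower_front (a point): outside of the lower tote's notched end, 117 mm from its origin along +x, 44 mm above its underside. The rim there has a notch 24 mm wide, 18 mm deep, and a white card outside below it; the other end is plain
- lower_ledge (a point): top of the single ledge (18 mm wide, 13 mm deep) inside the plain end of the lower tote, 107 mm along -x from its origin, 6 mm below the rim. The notched end has two such ledges instead, at the sides. A like tote facing the same way drops between the ledges and nests 34 mm above this one; turned end for end its lugs rest on them and it stacks 56 mm above it, 6 mm inside the rim, play 4.5 mm each way
- upper: upper tote, of exactly the same shape, size and axes as the lower one (origin at the centre of the underside, +x towards the notched end), about 0.22 kg. It starts nested in the lower tote, facing the same way, 34 mm higher. Grip it across its 63 mm width at mid-length, on the upper 28 mm of the long walls
- upper_front (a point): outside of the upper tote's notched end, 117 mm from its origin along its +x, 44 mm above its underside
- upper_lug (a point): underside of the upper tote's single lug, outside the foot of its notched end, 103 mm from its origin along +x, 16 mm wide, standing out 12 mm. The plain end has two lugs at the sides
- tray: low fixed aluminium tray for the meters, 160 mm (own x) x 220 mm (own y), rim 8 mm high, walls and floor 3 mm thick; origin at the centre of its underside. Left or right of the totes
- pad: fixed pink foam pad on which the modules stand, 230 (own x) x 240 (own y) x 2 mm thick; origin at the centre of its underside. On the other side of the totes from the tray
- spool: bystander: grey solder spool, 56 mm in diameter, 40 mm high, standing; origin at its underside
- driver: bystander: screwdriver lying at the far edge of the mat; origin under it
- cleaner: bystander: white bottle, 52 mm in diameter, 110 mm high; origin at its underside
- meter1: compact red and black hand meter, 110 mm (own x) x 52 mm (own y) x 30 mm thick, 0.2 kg; origin at the centre of its underside, z up. It starts lying across the rim of the upper tote (about 52 mm from the tote's middle), long side across the tote
- meter2: compact red and black hand meter, 110 mm (own x) x 52 mm (own y) x 30 mm thick, 0.2 kg; origin at the centre of its underside, z up. It starts lying across the rim of the upper tote (about 52 mm from the tote's middle), long side across the tote
- module1: circuit module, about 0.07 kg, heavy at the bottom, standing: green board 26 mm (own x) x 32 mm (own y) x 3 mm at the bottom, bare metal can 24 x 28 mm on it up to 34 mm, small black connector on top up to 40 mm; origin at the centre of its underside, z up (connector up). Two or three modules are present
- module2: circuit module, about 0.07 kg, heavy at the bottom, standing: green board 26 mm (own x) x 32 mm (own y) x 3 mm at the bottom, bare metal can 24 x 28 mm on it up to 34 mm, small black connector on top up to 40 mm; origin at the centre of its underside, z up (connector up). Two or three modules are present
- module3: circuit module, about 0.07 kg, heavy at the bottom, standing: green board 26 mm (own x) x 32 mm (own y) x 3 mm at the bottom, bare metal can 24 x 28 mm on it up to 34 mm, small black connector on top up to 40 mm; origin at the centre of its underside, z up (connector up). Two or three modules are present
Mind the look-alikes: they are no part of the job. Leave any pink or red look-alike of the module3 alone.

How it is judged:
By the outcome, as a careful person would: the job done as asked, in the order asked, and still so for the second after the job is handed in, with the robot touching nothing.
Of module1, module2, module3 only 2 to 3 are there at a start; the rules pass over those that are not, and their reading is None.
At some moment in a run one of module1, module2, module3 may be knocked a few centimetres aside while the robot is not near it.
It also fails if it takes over 192 s, if anything falls off the work surface, if the arm or the gripper's body presses on something with over 40 N, if the wrist force passes 120 N, or if a joint passes its speed limit or range.

## Working session

There is one attempt and no reset: what is moved stays moved. The work goes in short steps, Python scripts to look and compute and a shell command to move; the robot and the scene stay as the last step left them, time stands still between calls to the robot, and variables do not carry over. Pictures are saved under pics/ and viewed, about 12 in all and at most 16, crops included, and the job is handed in when it is done.

```bash
mkdir -p pics; cat > h.py <<'E'
import numpy as np, cv2
from cell import status, viewer, robot
from scipy.spatial.transform import Rotation as R
def cam(n,save=None):
    c=viewer.read_camera(n)
    if save: cv2.imwrite('pics/'+save,c['image'][:,:,::-1])
    return c
def pts(c,uv,z=None,depth=False):
    """pixel -> world; z plane, or depth"""
    uv=np.asarray(uv,float).reshape(-1,1,2)
    K=np.array([[c['fx'],0,c['cx']],[0,c['fy'],c['cy']],[0,0,1]])
    n=cv2.undistortPoints(uv,K,np.array(c['distortion'],float)).reshape(-1,2)
    d=np.c_[n[:,0],-n[:,1],-np.ones(len(n))]
    M=np.array(c['camera_from_world']); Rw=M[:3,:3].T; o=-Rw@M[:3,3]
    w=d@Rw.T
    if depth:
        u=uv.reshape(-1,2).round().astype(int); s=c['range_z'][u[:,1],u[:,0]][:,None]
    else: s=((z-o[2])/w[:,2])[:,None]
    return o+w*s
def cloud(c):
    v,u=np.mgrid[:400,:640]
    return pts(c,np.c_[u.ravel(),v.ravel()],depth=True).reshape(400,640,3)
def tool():
    s=status.observe(); return np.array(s['tool_pos']),R.from_euler('xyz',s['tool_rot']).as_matrix(),s
E
python3 - <<'E'
from h import *
p,r,s=tool(); print(s); print(r.round(3)); print(robot.pinch_z)
for n in('scene','side','wrist'): 
    c=cam(n,n+'0.png'); np.savez('/tmp/'+n,**c); M=np.array(c['camera_from_world']); print(n,-M[:3,:3].T@M[:3,3],c['fx'])
a=cv2.imread('pics/side0.png');b=cv2.imread('pics/wrist0.png')
cv2.imwrite('pics/sw.png',cv2.resize(np.vstack([a,b]),(480,600)))
E
```

```text
{'time': 0.0, 'qpos': array([-1.38499894e+00,  3.42680569e-01,  1.52502009e+00,  5.26606156e-06,
        1.27540417e+00, -1.46021000e-01]), 'qvel': array([-3.85831262e-04, -2.07456986e-03, -9.48281814e-04,  1.13043256e-03,
       -1.90263970e-05, -1.61572571e-03]), 'joint_efforts': array([-8.74952766e-04, -4.31243527e+01, -2.44219244e+01,  7.17330887e-02,
        5.59792563e-02, -1.19413389e-04]), 'tool_pos': array([ 0.17096093, -0.49594996,  0.22606578]), 'tool_rot': array([-1.57229167e+00,  2.25006723e-04, -2.80977598e+00]), 'contact_force': array([-0.20460266, -0.29486623,  0.73004499]), 'torque': array([0.02206496, 0.00985557, 0.03544244]), 'opening': 0.09157852112325376}
[[-0.945 -0.     0.326]
 [-0.326  0.001 -0.945]
 [-0.    -1.    -0.001]]
0.0188
scene [1.23381851 0.6313344  0.84465081] 416.425771717445
side [ 0.21509239 -0.88635236  0.77442659] 492.6491471401015
wrist [ 0.23279477 -0.47466721  0.3823388 ] 325.7506181053434
```

View pics/scene0.png

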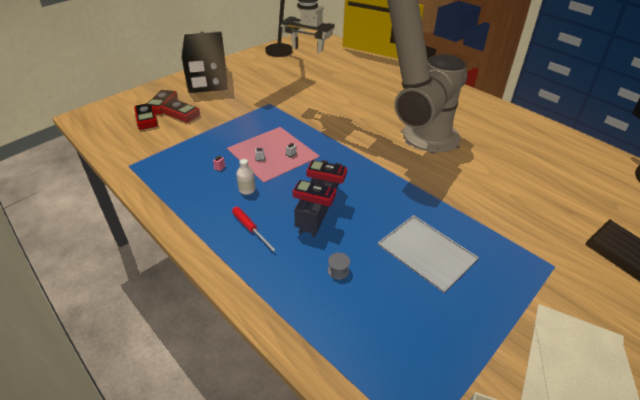

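View pics/sw.png

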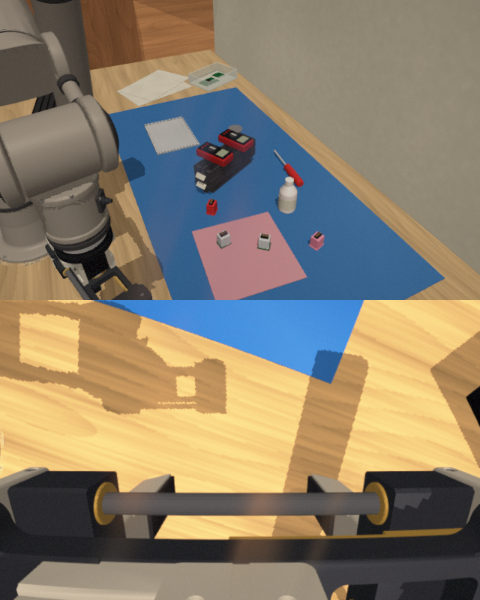

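The scene view shows the nested totes with meters at about (315,190), the tray at (428,252) and the pad at (273,153). Two bare-metal modules stand on the pad at (259,153) and (291,149). The side view confirms only two of them. The pink block at (218,162) and the red one (side, about (281,276)) are look-alikes to leave alone. The white card on the notched end faces the side camera.

```bash
python3 - <<'E'
from h import *
for n in('scene','side'):
    c=dict(np.load(f'/tmp/{n}.npz'));P=cloud(c);im=c['image'].astype(int)
    hsv=cv2.cvtColor(c['image'],cv2.COLOR_RGB2HSV);H,S,V=cv2.split(hsv)
    ok=(c['range_z']>0)&(P[...,0]>.2)&(P[...,0]<.95)&(abs(P[...,1])<.6)
    def rep(name,m,lim=40):
        k,l,st,ce=cv2.connectedComponentsWithStats((m&ok).astype('uint8'))
        for i in range(1,k):
            if st[i,4]<lim: continue
            q=P[l==i]; b=cv2.minAreaRect(q[:,:2].astype('float32'))
            print(n,name,st[i,4],'px',ce[i].round(),'med',np.median(q,0).round(3),'zr',np.percentile(q[:,2],[2,98]).round(3),'rect',np.round(b[0],3),np.round(b[1],3),round(b[2],1))
    z=P[...,2]
    rep('pad',(S>50)&((H>165)|(H<8))&(V>120)&(z<.012)&(z>-.01),200)
    rep('tray',(S<60)&(V>80)&(z<.02)&(z>-.01),200)
    rep('mod',(z>.032)&(z<.05),15)
    rep('meter',(z>.115)&(z<.14),40)
    rep('tote',(z>.075)&(z<.1),30)
    rep('bottle',(z>.06)&(z<.12)&(V>120)&(S<60),30)
E
```

```text
scene pad 2342 px [272. 153.] med [ 0.51  -0.309  0.003] zr [-0.001  0.007] rect [ 0.505 -0.319] [0.246 0.231] 84.3
scene tray 3766 px [428. 252.] med [0.501 0.328 0.006] zr [0.002 0.011] rect [0.495 0.318] [0.226 0.169] 87.8
scene mod 46 px [290. 146.] med [ 0.471 -0.262  0.037] zr [0.032 0.045] rect [ 0.469 -0.262] [0.019 0.031] 69.9
scene mod 48 px [259. 150.] med [ 0.563 -0.318  0.037] zr [0.033 0.046] rect [ 0.562 -0.317] [0.027 0.027] 51.6
scene mod 48 px [218. 159.] med [ 0.69  -0.371  0.035] zr [0.032 0.043] rect [ 0.687 -0.375] [0.032 0.028] 16.8
scene mod 82 px [245. 184.] med [ 0.707 -0.2    0.04 ] zr [0.033 0.05 ] rect [ 0.7   -0.206] [0.024 0.052] 61.1
scene mod 57 px [325. 183.] med [ 0.525 -0.044  0.038] zr [0.034 0.046] rect [ 0.525 -0.042] [0.027 0.031] 30.0
scene mod 111 px [313. 207.] med [0.627 0.009 0.038] zr [0.034 0.048] rect [0.626 0.01 ] [0.043 0.031] 28.8
scene mod 144 px [310. 224.] med [0.692 0.055 0.042] zr [0.033 0.05 ] rect [0.658 0.058] [0.055 0.115] 82.8
scene mod 294 px [339. 261.] med [0.719 0.199 0.042] zr [0.039 0.045] rect [0.718 0.197] [0.054 0.
[... 1977 characters left out ...]
[ 0.546 -0.021] [0.055 0.109] 30.6
side tote 59 px [333. 184.] med [0.702 0.035 0.095] zr [0.078 0.097] rect [0.696 0.05 ] [0.012 0.066] 19.3
side tote 52 px [300. 195.] med [0.605 0.037 0.089] zr [0.076 0.099] rect [0.606 0.039] [0.032 0.027] 66.4
side tote 557 px [283. 222.] med [ 0.511 -0.041  0.087] zr [0.075 0.099] rect [ 0.565 -0.033] [0.18  0.081] 8.2
side tote 220 px [385. 252.] med [ 0.681 -0.233  0.083] zr [0.075 0.099] rect [ 0.684 -0.229] [0.032 0.044] 49.9
side bottle 99 px [267. 235.] med [ 0.482 -0.056  0.073] zr [0.067 0.079] rect [ 0.482 -0.054] [0.014 0.045] 24.2
side bottle 486 px [385. 253.] med [ 0.682 -0.233  0.08 ] zr [0.061 0.112] rect [ 0.686 -0.228] [0.04 0.05] 55.4
```

```bash
cat >> h.py <<'E'
def go(x,y,z,jaw):
    """rows to type for reaching TCP x,y,z (m) with jaw axis at jaw deg, tool down"""
    p,r,s=tool()
    a=np.radians(jaw); zt=np.array([np.cos(a),np.sin(a),0]); yt=np.array([0,0,-1.]); Rt=np.c_[np.cross(yt,zt),yt,zt]
    d=r.T@(np.array([x,y,z])-p)*100; w=R.from_matrix(r.T@Rt).as_rotvec()
    print('row',d.round(2),w.round(3),'n>=',np.ceil(max(np.linalg.norm(d)/5,np.linalg.norm(w)/.15)))
E
python3 -c "
from h import *
go(.594,.003,.30,26)"
```

```text
row [-56.25  -7.33 -33.41] [ 1.000e-03 -1.693e+00 -1.000e-03] n>= 14.0
```

```bash
python3 -m pendant '[[[-56.25,-7.4,-33.4,0,-1.69,0,9.1],[-56.25,-7.4,-33.4,0,-1.69,0,9.1],[-56.25,-7.4,-33.4,0,-1.69,0,9.1],[-56.25,-7.4,-33.4,0,-1.69,0,9.1],[-56.25,-7.4,-33.4,0,-1.69,0,9.1],[-56.25,-7.4,-33.4,0,-1.69,0,9.1],[-56.25,-7.4,-33.4,0,-1.69,0,9.1],[-56.25,-7.4,-33.4,0,-1.69,0,9.1],[-56.25,-7.4,-33.4,0,-1.69,0,9.1],[-56.25,-7.4,-33.4,0,-1.69,0,9.1],[-56.25,-7.4,-33.4,0,-1.69,0,9.1],[-56.25,-7.4,-33.4,0,-1.69,0,9.1],[-56.25,-7.4,-33.4,0,-1.69,0,9.1],[-56.25,-7.4,-33.4,0,-1.69,0,9.1],[-56.25,-7.4,-33.4,0,-1.69,0,9.1],[-56.25,-7.4,-33.4,0,-1.69,0,9.1],[-56.25,-7.4,-33.4,0,-1.69,0,9.1],[-56.25,-7.4,-33.4,0,-1.69,0,9.1]]]'
cat > meas.py <<'E'
from h import *
import sys
def rects(c,zlo,zhi,lim=150,extra=None,show=True):
    P=cloud(c);z=P[...,2];m=(c['range_z']>0.05)&(z>zlo)&(z<zhi)
    if extra is not None: m&=extra(P,c)
    m=cv2.morphologyEx(m.astype('uint8'),cv2.MORPH_OPEN,np.ones((3,3)))
    k,l,st,ce=cv2.connectedComponentsWithStats(m)
    for i in range(1,k):
        if st[i,4]<lim: continue
        q=P[l==i]; b=cv2.minAreaRect(q[:,:2].astype('float32'))
        print('px',ce[i].round(),st[i,4],'med',np.median(q,0).round(4),'rect',np.round(b[0],4),np.round(b[1],3),round(b[2],1),'rgb',np.median(c['image'][l==i],0))
E
python3 - <<'E'
from meas import *
p,r,s=tool(); print(p,r[:,2])
c=cam('wrist','w1.png')
print('meters');rects(c,.115,.14); print('rim'); rects(c,.088,.104)
E
```

```text
time: 1.95
tool_pos: [0.5935, 0.0014, 0.301]
tool_rot: [-1.571, -0.0, -1.122]
contact_force: [-0.3, 0.1, -0.8]
opening: 0.0911
[0.59349295 0.00136512 0.30098096] [ 9.00824467e-01  4.34183462e-01 -1.96124561e-05]
meters
px [275. 180.] 4914 med [ 0.5474 -0.0115  0.1263] rect [ 0.5478 -0.0161] [0.051 0.11 ] 29.0 rgb [118.  56.  56.]
px [369. 181.] 5014 med [0.6352 0.0288 0.1262] rect [0.6382 0.0252] [0.052 0.11 ] 26.0 rgb [103.  45.  50.]
rim
px [416. 184.] 557 med [0.6913 0.0474 0.0937] rect [0.6827 0.0464] [0.034 0.064] 25.3 rgb [91. 91. 94.]
px [322. 156.] 154 med [0.583  0.0289 0.096 ] rect [0.5809 0.0279] [0.049 0.003] 27.0 rgb [107.  101.  102.5]
px [223. 165.] 287 med [ 0.4856 -0.0292  0.091 ] rect [ 0.4872 -0.0286] [0.021 0.019] 25.8 rgb [120. 116. 123.]
px [230. 205.] 350 med [ 0.5082 -0.0681  0.0917] rect [ 0.5163 -0.0635] [0.04  0.019] 26.0 rgb [118. 116. 120.]
px [322. 208.] 179 med [ 0.6074 -0.0256  0.0955] rect [ 0.6079 -0.0255] [0.046 0.005] 25.1 rgb [ 95.  98. 100.]
```

View pics/w1.png

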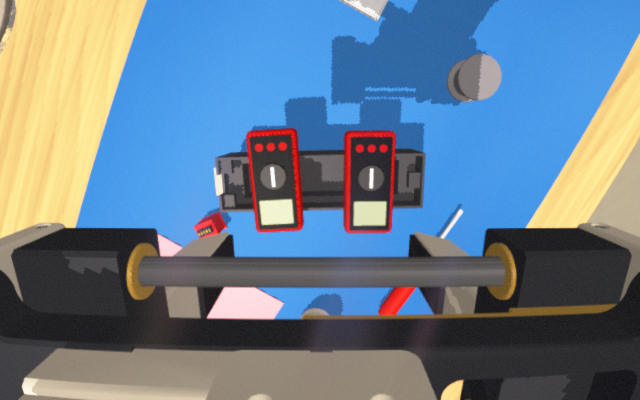

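The wrist view shows both meters across the upper tote at (275,180) and (370,181). The white card is on the left end at (220,180), so tote +x points to about 206°. The red look-alike is at (210,223). I'll take meter B (far) first.

```bash
python3 -c "
from h import *
go(.638,.0255,.104,26)"
```

```text
row [-0.24 19.71  5.04] [-0.    -0.005  0.   ] n>= 5.0
```

```bash
python3 -m pendant '[[[-0.24,5,5,0,0,0,8],[-0.24,10,5,0,0,0,7.4],[-0.24,14,5,0,0,0,7.4],[-0.24,17,5,0,0,0,7.4],[-0.24,19.7,5,0,0,0,7.4],[-0.24,19.7,5,0,0,0,7.4],[-0.24,19.7,5,0,0,0,4],[-0.24,19.7,5,0,0,0,4],[-0.24,19.7,5,0,0,0,4],[-0.24,19.7,5,0,0,0,4],[-0.24,19.7,5,0,0,0,4],[-0.24,19.7,5,0,0,0,4],[-0.24,17,5,0,0,0,4],[-0.24,14,5,0,0,0,4],[-0.24,10,5,0,0,0,4],[-0.24,10,5,0,0,0,4]]]' 25
python3 - <<'E'
from meas import *
c=cam('scene'); print('rim/meter at left')
rects(c,.115,.14,40)
c=cam('side');rects(c,.0,.011,300,lambda P,c:(abs(P[...,1]-.32)<.14)&(c['image'].max(2)-c['image'].min(2)<40)&(abs(P[...,0]-.5)<.13))
go(.493,.27,.2,90)
E
```

```text
time: 3.6
tool_pos: [0.6407, 0.0265, 0.2074]
tool_rot: [-1.561, -0.006, -1.12]
contact_force: [1.3, 0.6, -1.9]
opening: 0.0521
rim/meter at left
px [32.  9.] 268 med [ 0.7133 -2.4017  0.1274] rect [ 0.6937 -2.4007] [0.424 0.049] 0.8 rgb [148. 139. 111.]
px [449.  34.] 145 med [-0.6811 -0.3689  0.1273] rect [-0.6891 -0.3687] [0.084 0.155] 32.8 rgb [29. 38. 55.]
px [405.  37.] 135 med [-0.4738 -0.4859  0.1273] rect [-0.4733 -0.4909] [0.033 0.135] 17.9 rgb [36. 29. 17.]
px [512.  41.] 72 med [-0.8714 -0.1154  0.1274] rect [-0.8767 -0.1145] [0.218 0.009] 0.2 rgb [82. 51. 29.]
px [417.  57.] 56 med [-0.3101 -0.3026  0.1287] rect [-0.3082 -0.3055] [0.061 0.017] 88.3 rgb [37. 29. 19.]
px [213.  64.] 136 med [ 0.3912 -0.8298  0.1277] rect [ 0.3908 -0.832 ] [0.034 0.094] 60.6 rgb [84.5 72.  54. ]
px [579.  84.] 658 med [-0.6437  0.3048  0.128 ] rect [-0.647   0.2871] [0.495 0.035] 89.4 rgb [27. 44. 66.]
px [191.  66.] 91 med [ 0.4621 -0.8834  0.128 ] rect [ 0.462  -0.8867] [0.022 0.072] 57.0 rgb [166. 153. 138.]
px [436. 113.] 220 med [0.0554 0.0312 0.1274] rect [0.0398 0.0213] [0.053 0.126] 29.2 rgb [101.  90.  75.]
px [340. 172.] 151 med [0.537  0.0229 0.1256] rect [0.5317 0.0202] [0.051 0.031] 30.4 rgb [90. 30. 33.]
px [ 31. 368.] 112 med [1.3748 0.0353 0.1276] rect [1.3749 0.0352] [0.095 0.002] 90.0 rgb [120. 113.  92.]
px [228. 181.] 2299 med [0.495  0.31   0.0036] rect [0.498  0.3229] [0.243 0.165] 88.1 rgb [117. 114. 111.]
row [-28.23   0.13  -2.46] [-1.00e-03 -1.12e+00  2.00e-03] n>= 8.0
```

```bash
python3 -c "
from h import *
go(.498,.370,.0125,88)"
```

```text
row [-37.04  18.88   2.31] [-1.000e-03 -1.085e+00  2.000e-03] n>= 9.0
```

```bash
python3 -m pendant '[[[-10,0,0.6,0,-0.15,0,4],[-14,0,0.6,0,-0.3,0,4],[-18,2,0.9,0,-0.45,0,4],[-22,4,1.2,0,-0.6,0,4],[-26,6,1.5,0,-0.75,0,4],[-30,9,1.8,0,-0.9,0,4],[-34,11,2.1,0,-1.05,0,4],[-37,12,2.3,0,-1.085,0,4],[-37,13,2.3,0,-1.085,0,4],[-37,14,2.3,0,-1.085,0,4],[-37,14,2.3,0,-1.085,0,4],[-37,14,2.3,0,-1.085,0,4],[-37,14,2.3,0,-1.085,0,4],[-37,14,2.3,0,-1.085,0,4]]]'
python3 -c "
from h import *
go(.498,.370,.0125,88);c=cam('side','s1.png')
cv2.imwrite('pics/s1c.png',cv2.resize(cv2.imread('pics/s1.png')[100:300,130:450],None,fx=2,fy=2))"
```

```text
time: 5.1
tool_pos: [0.4983, 0.369, 0.0615]
tool_rot: [-1.57, -0.001, -0.036]
contact_force: [0.0, 0.3, -2.2]
opening: 0.0518
row [-0.04  4.9   0.09] [-0.001 -0.001  0.001] n>= 1.0
```

View pics/s1c.png

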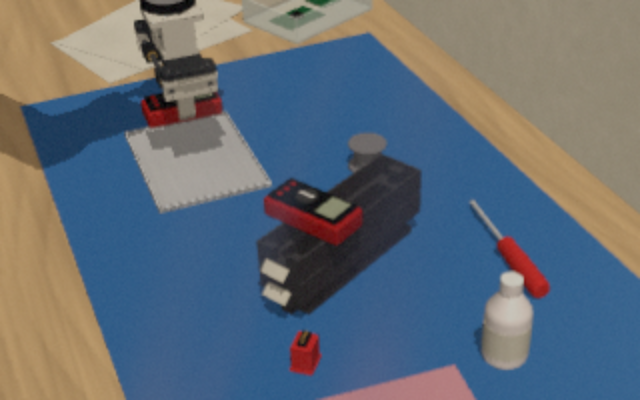

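The side crop shows the meter held level over the far part of the tray at (180,105). The other meter is still in place on the tote.

```bash
python3 -m pendant '[[[0,2,0.1,0,0,0,4],[0,3.5,0.1,0,0,0,4],[0,4.4,0.1,0,0,0,4],[0,4.9,0.1,0,0,0,4],[0,4.9,0.1,0,0,0,4],[0,4.9,0.1,0,0,0,4],[0,4.9,0.1,0,0,0,6.6],[0,4.9,0.1,0,0,0,6.6],[0,4.9,0.1,0,0,0,6.6],[0,4.9,0.1,0,0,0,6.6],[0,3,0.1,0,0,0,6.6],[0,0,0.1,0,0,0,6.6],[0,-5,0.1,0,0,0,7.4],[0,-10,0.1,0,0,0,7.4],[0,-15,0.1,0,0,0,7.4],[0,-15,0.1,0,0,0,7.4]]]'
python3 - <<'E'
from meas import *
c=cam('side');rects(c,.02,.045,100,lambda P,c:(abs(P[...,1]-.32)<.14)&(abs(P[...,0]-.5)<.13))
rects(c,.115,.14,100,lambda P,c:(abs(P[...,1])<.1)&(abs(P[...,0]-.6)<.13))
go(.548,-.017,.104,28)
E
```

```text
time: 6.75
tool_pos: [0.5005, 0.3725, 0.2191]
tool_rot: [-1.563, -0.013, -0.035]
contact_force: [0.6, 0.2, 0.1]
opening: 0.0743
px [221. 165.] 432 med [0.4933 0.3551 0.0323] rect [0.4962 0.3647] [0.056 0.109] 87.3 rgb [106.  34.  33.]
px [287. 203.] 711 med [ 0.5445 -0.0288  0.126 ] rect [ 0.5453 -0.0204] [0.053 0.112] 28.6 rgb [98. 38. 44.]
row [  6.15  10.97 -38.72] [-0.008  1.047  0.004] n>= 9.0
```

```bash
sed -i "s/    a=np.radians(jaw)/    if abs(r[2,1]+1)<.01: t=np.arctan2(r[1,2],r[0,2]); r=np.c_[np.cross([0,0,-1.],[np.cos(t),np.sin(t),0]),[0,0,-1.],[np.cos(t),np.sin(t),0]]\n    a=np.radians(jaw)/" h.py
python3 -m pendant '[[[0.5,0,-5,0,0.15,0,7.4],[1,0,-10,0,0.3,0,7.4],[2,0,-15,0,0.45,0,7.4],[3,0,-20,0,0.6,0,7.4],[4,0,-25,0,0.75,0,7.4],[5,1,-30,0,0.9,0,7.4],[6,3,-34,0,1.047,0,7.4],[6.15,5,-38.7,0,1.047,0,7.4],[6.15,6,-38.7,0,1.047,0,7.4],[6.15,6,-38.7,0,1.047,0,7.4],[6.15,6,-38.7,0,1.047,0,7.4],[6.15,6,-38.7,0,1.047,0,7.4],[6.15,6,-38.7,0,1.047,0,7.4]]]'
python3 -c "
from h import *
go(.548,-.017,.104,28)"
```

```text
time: 8.1
tool_pos: [0.5459, -0.017, 0.1514]
tool_rot: [-1.57, -0.001, -1.08]
contact_force: [0.3, 1.4, -0.1]
opening: 0.074
row [0.1  4.74 0.19] [0.    0.002 0.   ] n>= 1.0
```

```bash
python3 -m pendant '[[[0.1,2,0.2,0,0,0,7.4],[0.1,4,0.2,0,0,0,7.4],[0.1,4.7,0.2,0,0,0,7.4],[0.1,4.7,0.2,0,0,0,7.4],[0.1,4.7,0.2,0,0,0,4],[0.1,4.7,0.2,0,0,0,4],[0.1,4.7,0.2,0,0,0,4],[0.1,4.7,0.2,0,0,0,4],[0.1,4.7,0.2,0,0,0,4],[0.1,4.7,0.2,0,0,0,4],[0.1,3,0.2,0,0,0,4],[0.1,0,0.2,0,0,0,4],[0.1,-2,0.2,0,0,0,4],[0.1,-2,0.2,0,0,0,4],[0.1,-2,0.2,0,0,0,4],[0.1,-2,0.2,0,0,0,4]]]' 25
python3 -c "
from h import *
go(.494,.268,.0625,88)"
```

```text
time: 9.7
tool_pos: [0.5467, -0.0181, 0.1689]
tool_rot: [-1.573, 0.002, -1.082]
contact_force: [0.7, -0.4, -1.9]
opening: 0.0516
row [-27.73  10.64   8.79] [ 0.    -1.047  0.   ] n>= 7.0
```

```bash
python3 -m pendant '[[[-3,-1,1,0,-0.13,0,4],[-7,-2,2,0,-0.26,0,4],[-11,-2,3.5,0,-0.4,0,4],[-15,-2,5,0,-0.55,0,4],[-19,0,6.5,0,-0.7,0,4],[-23,3,8,0,-0.85,0,4],[-27,6,8.8,0,-1,0,4],[-27.7,9,8.8,0,-1.047,0,4],[-27.7,10.6,8.8,0,-1.047,0,4],[-27.7,10.6,8.8,0,-1.047,0,4],[-27.7,10.6,8.8,0,-1.047,0,4],[-27.7,10.6,8.8,0,-1.047,0,4]]]'
python3 -c "
from h import *
go(.494,.268,.0125,88)"
```

```text
time: 10.9
tool_pos: [0.4961, 0.2674, 0.0655]
tool_rot: [-1.57, -0.001, -0.036]
contact_force: [-0.2, 0.2, -2.1]
opening: 0.0518
row [-0.21  5.3   0.05] [ 0.    -0.001  0.   ] n>= 2.0
```

```bash
python3 -m pendant '[[[-0.2,2,0,0,0,0,4],[-0.2,4,0,0,0,0,4],[-0.2,4.9,0,0,0,0,4],[-0.2,5.3,0,0,0,0,4],[-0.2,5.3,0,0,0,0,4],[-0.2,5.3,0,0,0,0,4],[-0.2,5.3,0,0,0,0,6.6],[-0.2,5.3,0,0,0,0,6.6],[-0.2,5.3,0,0,0,0,6.6],[-0.2,5.3,0,0,0,0,6.6],[-0.2,3,0,0,0,0,6.6],[-0.2,0,0,0,0,0,6.6],[-0.2,-5,0,0,0,0,9.1],[-0.2,-10,0,0,0,0,9.1],[-0.2,-15,0,0,0,0,9.1],[-0.2,-15,0,0,0,0,9.1]]]'
python3 - <<'E'
from meas import *
c=cam('side');rects(c,.02,.045,100,lambda P,c:(abs(P[...,1]-.32)<.14)&(abs(P[...,0]-.5)<.13))
go(.594,.003,.20,116)
E
```

```text
time: 12.5
tool_pos: [0.4965, 0.269, 0.2224]
tool_rot: [-1.565, -0.013, -0.035]
contact_force: [1.0, 1.0, 0.3]
opening: 0.09
px [221. 165.] 424 med [0.4924 0.3558 0.0322] rect [0.4962 0.3646] [0.055 0.11 ] 88.7 rgb [82. 29. 30.]
px [230. 182.] 499 med [0.4869 0.2537 0.0324] rect [0.4911 0.2644] [0.058 0.11 ] 89.2 rgb [104.  37.  42.]
row [ 10.82   1.86 -26.18] [ 0.    -0.488  0.   ] n>= 6.0
```

```bash
python3 -m pendant '[[[2,-2,-5,0,-0.12,0,9.1],[4,-3,-10,0,-0.24,0,9.1],[6,-4,-15,0,-0.36,0,9.1],[8,-4,-20,0,-0.45,0,9.1],[10.8,-4,-25,0,-0.488,0,9.1],[10.8,-4,-26.2,0,-0.488,0,9.1],[10.8,-4,-26.2,0,-0.488,0,9.1],[10.8,-4,-26.2,0,-0.488,0,9.1],[10.8,-4,-26.2,0,-0.488,0,9.1]]]'
python3 - <<'E'
from meas import *
c=cam('wrist','w2.png');rects(c,.088,.104,60); rects(c,.12,.2,60)
c=cam('scene');rects(c,.088,.104,60,lambda P,c:(abs(P[...,1])<.1)&(abs(P[...,0]-.6)<.13))
c=cam('side');rects(c,.088,.104,60,lambda P,c:(abs(P[...,1])<.1)&(abs(P[...,0]-.6)<.13))
go(.594,.003,.072,116)
E
```

```text
time: 13.45
tool_pos: [0.5915, 0.0031, 0.2538]
tool_rot: [-1.569, 0.001, 0.454]
contact_force: [-0.0, 0.6, 0.2]
opening: 0.0909
px [288. 124.] 1015 med [ 0.5331 -0.06    0.0955] rect [ 0.5726 -0.0387] [0.164 0.019] 23.8 rgb [100. 105. 110.]
px [344. 129.] 1050 med [ 0.5121 -0.0074  0.0957] rect [0.5626 0.0094] [0.187 0.019] 27.1 rgb [ 96.  96. 102.]
px [ 88. 180.] 236 med [ 0.6828 -0.2122  0.0952] rect [ 0.6866 -0.2166] [0.025 0.015] 39.5 rgb [176.5 160.5 150. ]
px [320. 293.] 452 med [0.6935 0.052  0.0942] rect [0.6921 0.051 ] [0.013 0.062] 26.9 rgb [82.  80.5 85. ]
px [306. 213.] 85 med [0.694  0.0539 0.0937] rect [0.6905 0.0525] [0.021 0.06 ] 27.1 rgb [47. 48. 57.]
px [283. 205.] 154 med [0.5507 0.0109 0.0936] rect [0.5543 0.0134] [0.133 0.009] 27.2 rgb [45.  43.5 48.5]
px [292. 222.] 174 med [ 0.5394 -0.0636  0.0939] rect [ 0.5533 -0.051 ] [0.122 0.02 ] 23.9 rgb [44. 42. 44.]
row [ 0.18 18.26 -0.14] [0.    0.001 0.   ] n>= 4.0
```

View pics/w2.png

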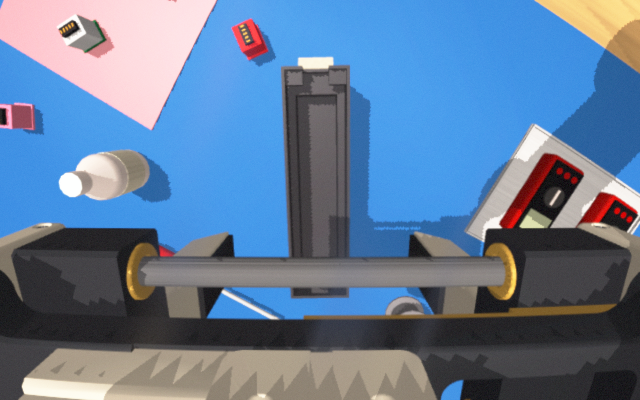

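The wrist view shows the upper tote at (317,180), with the notch and card at the near end (315,63). Its long walls sit centred between the open fingers, so I'll grip and lift.

```bash
python3 -m pendant '[[[0.1,5,0,0,0,0,9.1],[0.1,10,0,0,0,0,9.1],[0.1,14,0,0,0,0,9.1],[0.1,17,0,0,0,0,9.1],[0.1,18.2,0,0,0,0,9.1],[0.1,18.2,0,0,0,0,9.1],[0.1,18.2,0,0,0,0,5],[0.1,18.2,0,0,0,0,5],[0.1,18.2,0,0,0,0,5],[0.1,18.2,0,0,0,0,5],[0.1,18.2,0,0,0,0,5],[0.1,18.2,0,0,0,0,5],[0.1,17.5,0,0,0,0,5],[0.1,16,0,0,0,0,5],[0.1,14,0,0,0,0,5],[0.1,12,0,0,0,0,5],[0.1,8,0,0,0,0,5],[0.1,4,0,0,0,0,5],[0.1,4,0,0,0,0,5],[0.1,4,0,0,0,0,5]]]' 30
python3 - <<'E'
from meas import *
c=cam('side','s2.png'); cv2.imwrite('pics/s2c.png',cv2.resize(c['image'][60:300,170:490,::-1],None,fx=2,fy=2))
go(.535,.124,.236,110)
E
```

```text
time: 15.6
tool_pos: [0.593, 0.0026, 0.2153]
tool_rot: [-1.571, -0.001, 0.453]
contact_force: [0.3, 0.0, -2.4]
opening: 0.063
row [ 0.16 -2.22 13.41] [0.    0.104 0.   ] n>= 3.0
```

View pics/s2c.png

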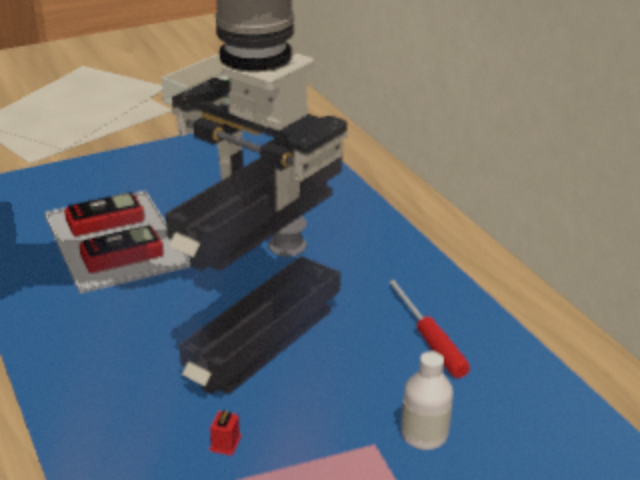

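Upper tote is held level, and the lower tote did not come up with it. Both meters lie in the tray. Next I turn the tote end for end in the air and set it aside.

```bash
python3 -m pendant '[[[0.1,0,1.5,0,0.1,0,5],[0.1,0,3.5,0,0.23,0,5],[0.1,0,5.5,0,0.36,0,5],[0.1,0,7.5,0,0.49,0,5],[0.1,0,9.5,0,0.62,0,5],[0.1,0,11.5,0,0.75,0,5],[0.1,0,13,0,0.88,0,5],[0.1,0,13.4,0,1.01,0,5],[0.1,0,13.4,0,1.14,0,5],[0.1,0,13.4,0,1.27,0,5],[0.1,0,13.4,0,1.4,0,5],[0.1,0,13.4,0,1.53,0,5],[0.1,0,13.4,0,1.66,0,5],[0.1,0,13.4,0,1.79,0,5],[0.1,0,13.4,0,1.92,0,5],[0.1,0,13.4,0,2.05,0,5],[0.1,0,13.4,0,2.18,0,5],[0.1,0,13.4,0,2.25,0,5],[0.1,0,13.4,0,2.25,0,5]]]'
python3 - <<'E'
from meas import *
go(.535,.124,.06,-70)
E
```

```text
time: 17.55
tool_pos: [0.5342, 0.1234, 0.2127]
tool_rot: [-1.575, -0.001, -1.797]
contact_force: [0.2, -0.8, -1.1]
opening: 0.0629
row [-0.08 15.27  0.07] [0.    0.995 0.   ] n>= 7.0
```

```bash
python3 -m pendant '[[[-0.1,0,0.1,0,0.13,0,5],[-0.1,0,0.1,0,0.26,0,5],[-0.1,0,0.1,0,0.39,0,5],[-0.1,0,0.1,0,0.52,0,5],[-0.1,0,0.1,0,0.65,0,5],[-0.1,0,0.1,0,0.78,0,5],[-0.1,1,0.1,0,0.9,0,5],[-0.1,3,0.1,0,0.995,0,5],[-0.1,6,0.1,0,0.995,0,5],[-0.1,9,0.1,0,0.995,0,5],[-0.1,12,0.1,0,0.995,0,5],[-0.1,14,0.1,0,0.995,0,5],[-0.1,15.2,0.1,0,0.995,0,5],[-0.1,15.2,0.1,0,0.995,0,5],[-0.1,15.2,0.1,0,0.995,0,5]]]'
python3 - <<'E'
from meas import *
go(.535,.124,.039,-70)
E
```

```text
time: 19.05
tool_pos: [0.5367, 0.1242, 0.063]
tool_rot: [-1.571, 0.0, -2.791]
contact_force: [-0.5, 0.1, -1.4]
opening: 0.0628
row [ 0.17  2.4  -0.04] [0.    0.001 0.   ] n>= 1.0
```

```bash
python3 -m pendant '[[[0,1,0,0,0,0,5],[0,2,0,0,0,0,5],[0,2.4,0,0,0,0,5],[0,2.4,0,0,0,0,5],[0,2.4,0,0,0,0,5],[0,2.4,0,0,0,0,7],[0,2.4,0,0,0,0,9.1],[0,2.4,0,0,0,0,9.1],[0,2.4,0,0,0,0,9.1],[0,1,0,0,0,0,9.1],[0,-3,0,0,0,0,9.1],[0,-8,0,0,0,0,9.1],[0,-13,0,0,0,0,9.1],[0,-18,0,0,0,0,9.1],[0,-22,0,0,0,0,9.1],[0,-22,0,0,0,0,9.1]]]'
python3 - <<'E'
from meas import *
c=cam('scene','c3.png')
f=lambda P,c:(abs(P[...,1])<.22)&(abs(P[...,0]-.58)<.16)
print('rim');rects(c,.056,.072,40,f)
g=lambda P,c:(abs(P[...,1]+.32)<.14)&(abs(P[...,0]-.52)<.14)
print('mod scene');rects(c,.03,.05,20,g)
c=cam('side'); print('side');rects(c,.056,.072,40,f);rects(c,.03,.05,20,g)
go(.46,-.27,.22,0)
E
```

```text
time: 20.65
tool_pos: [0.5388, 0.1245, 0.2891]
tool_rot: [-1.568, 0.012, -2.792]
contact_force: [0.0, 0.4, -0.2]
opening: 0.091
rim
px [246. 177.] 64 med [ 0.6994 -0.2001  0.0644] rect [ 0.6957 -0.2022] [0.018 0.046] 76.3 rgb [168.5 155.5 142.5]
mod scene
px [290. 147.] 44 med [ 0.4723 -0.2622  0.0379] rect [ 0.4714 -0.2594] [0.02  0.031] 73.9 rgb [136.  129.5 124.5]
px [259. 150.] 43 med [ 0.5628 -0.3164  0.0383] rect [ 0.5612 -0.318 ] [0.022 0.027] 53.7 rgb [143. 125. 125.]
side
px [298. 314.] 154 med [ 0.4626 -0.272   0.0376] rect [ 0.4651 -0.2678] [0.028 0.026] 8.8 rgb [145. 136. 133.]
px [353. 317.] 156 med [ 0.5562 -0.3265  0.0388] rect [ 0.5587 -0.3222] [0.026 0.028] 50.9 rgb [147.5 142.  137. ]
row [20.7   6.32 34.41] [ 0.    -1.221  0.   ] n>= 9.0
```

```bash
python3 -c "
from h import *
go(.51,-.35,.22,0)"
python3 -m pendant '[[[2.5,0,3,0,-0.12,0,9.1],[5,1,6,0,-0.24,0,9.1],[7.5,2,10,0,-0.38,0,9.1],[10,3,14,0,-0.52,0,9.1],[13,4,18,0,-0.66,0,9.1],[15,5,22,0,-0.8,0,9.1],[16.5,6,26,0,-0.94,0,9.1],[17.5,6.3,30,0,-1.08,0,9.1],[18.5,6.3,34,0,-1.22,0,9.1],[18.9,6.3,38,0,-1.22,0,9.1],[18.9,6.3,42,0,-1.22,0,9.1],[18.9,6.3,43,0,-1.22,0,9.1],[18.9,6.3,43,0,-1.22,0,9.1],[18.9,6.3,43,0,-1.22,0,9.1]]]'
python3 - <<'E'
from meas import *
c=cam('wrist','w4.png')
print(tool()[0])
print('top');rects(c,.030,.05,60)
E
```

```text
row [18.75  6.32 43.64] [ 0.    -1.221  0.   ] n>= 10.0
time: 22.15
tool_pos: [0.5056, -0.3431, 0.2184]
tool_rot: [-1.573, 0.002, -1.571]
contact_force: [1.0, -0.0, 0.1]
opening: 0.0909
[ 0.50583376 -0.34281728  0.21900585]
top
px [487.  73.] 465 med [ 0.6667 -0.2291  0.04  ] rect [ 0.6736 -0.2268] [0.019 0.05 ] 20.3 rgb [149. 138. 120.]
px [283. 111.] 677 med [ 0.4669 -0.2659  0.0367] rect [ 0.4662 -0.2658] [0.028 0.024] 6.8 rgb [215. 206. 202.]
px [372. 165.] 625 med [ 0.5578 -0.32    0.0366] rect [ 0.5587 -0.3207] [0.024 0.029] 51.2 rgb [249. 238. 235.]
px [484. 215.] 531 med [ 0.6841 -0.3738  0.0345] rect [ 0.6867 -0.376 ] [0.029 0.024] 19.7 rgb [224. 134. 152.]
```

View pics/w4.png

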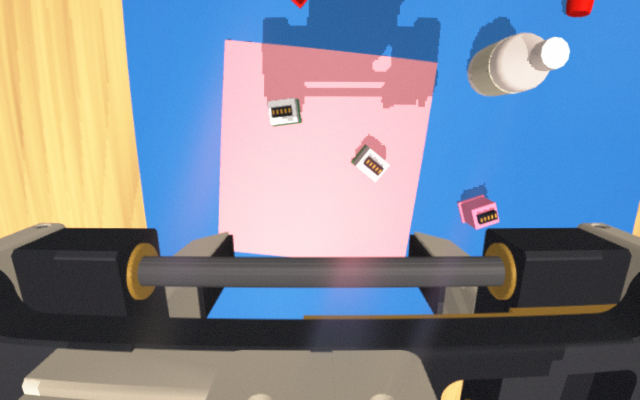

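The pad is fully in view with exactly two bare-metal modules, at (283,111) and (372,164). The pink one at (480,212) is off the pad and the red one is near the totes, so both are look-alikes. Next is module 1, gripped on its 28 mm faces with the jaw at 7°.

```bash
python3 -c "
from h import *
go(.4665,-.2658,.06,7)"
```

```text
row [-7.7  15.9  -3.93] [ 0.    -0.122  0.   ] n>= 4.0
```

```bash
python3 -m pendant '[[[-4,3,-2,0,-0.06,0,6],[-7.7,6,-3.9,0,-0.12,0,6],[-7.7,10,-3.9,0,-0.12,0,6],[-7.7,14,-3.9,0,-0.12,0,6],[-7.7,15.9,-3.9,0,-0.12,0,6],[-7.7,15.9,-3.9,0,-0.12,0,6],[-7.7,15.9,-3.9,0,-0.12,0,6]]]'
python3 - <<'E'
from meas import *
c=cam('side'); 
g=lambda P,c:(abs(P[...,1]+.32)<.14)&(abs(P[...,0]-.52)<.14)
rects(c,.03,.05,20,g)
go(.4665,-.2658,.012,7)
E
```

```text
time: 22.9
tool_pos: [0.4676, -0.2668, 0.0616]
tool_rot: [-1.57, -0.0, -1.451]
contact_force: [0.3, 0.4, -0.3]
opening: 0.0604
px [298. 314.] 157 med [ 0.4631 -0.2721  0.0375] rect [ 0.4649 -0.2685] [0.029 0.025] 3.5 rgb [147. 139. 135.]
px [353. 317.] 160 med [ 0.556  -0.3259  0.0386] rect [ 0.5582 -0.323 ] [0.025 0.028] 51.0 rgb [151.  146.  140.5]
row [-0.17  5.02 -0.14] [ 0.    -0.002  0.   ] n>= 2.0
```

```bash
python3 -m pendant '[[[-0.1,2,-0.1,0,0,0,6],[-0.1,4,-0.1,0,0,0,6],[-0.1,4.9,-0.1,0,0,0,6],[-0.1,4.9,-0.1,0,0,0,6],[-0.1,4.9,-0.1,0,0,0,2],[-0.1,4.9,-0.1,0,0,0,2],[-0.1,4.9,-0.1,0,0,0,2],[-0.1,4.9,-0.1,0,0,0,2],[-0.1,4.9,-0.1,0,0,0,2],[-0.1,4.9,-0.1,0,0,0,2],[-0.1,4.9,-0.1,0,0,0,2],[-0.1,4.9,-0.1,0,0,0,2],[-0.1,3,-0.1,0,0,0,2],[-0.1,0,-0.1,0,0,0,2],[-0.1,-4,-0.1,0,0,0,2],[-0.1,-8,-0.1,0,0,0,2],[-0.1,-12,-0.1,0,0,0,2],[-0.1,-12,-0.1,0,0,0,2]]]' 20
python3 - <<'E'
from h import *
c=cam('side','s5.png'); cv2.imwrite('pics/s5c.png',cv2.resize(c['image'][100:340,190:510,::-1],None,fx=2,fy=2))
# lower tote rim: cloud pixels of dark grey in rim height, raw (no opening)
for n in('scene','side'):
    c=cam(n);P=cloud(c)
    d=np.array([.899,.438]);q=P[...,:2]-[.592,.002];a=q@d;b=q@np.array([-.438,.899])
    m=(c['range_z']>0)&(abs(P[...,2]-.063)<.004)&(abs(a)<.135)&(abs(b)<.05)
    k=P[m]; r=cv2.minAreaRect(k[:,:2].astype('float32')); print(n,m.sum(),'lower',np.round(r[0],4),np.round(r[1],3),r[2],np.percentile(a[m],[1,99]),np.percentile(b[m],[1,99]))
    d=np.array([.94,.342]);q=P[...,:2]-[.536,.124];a=q@d;b=q@np.array([-.342,.94])
    m=(c['range_z']>0)&(abs(P[...,2]-.063)<.004)&(abs(a)<.135)&(abs(b)<.05)
    k=P[m]; r=cv2.minAreaRect(k[:,:2].astype('float32')); print(n,m.sum(),'upper',np.round(r[0],4),np.round(r[1],3),r[2])
E
```

```text
time: 24.75
tool_pos: [0.4685, -0.2683, 0.186]
tool_rot: [-1.563, -0.007, -1.452]
contact_force: [-0.2, -0.1, -0.6]
opening: 0.0278
scene 234 lower [0.5943 0.0012] [0.238 0.065] 26.829967498779297 [-0.11410595  0.12028705] [-0.03411674  0.03191782]
scene 241 upper [0.5369 0.1251] [0.24  0.064] 20.73581314086914
side 13 lower [0.6116 0.0073] [0.173 0.007] 48.04042053222656 [-0.05998908  0.09860667] [-0.03623782  0.03133824]
side 156 upper [0.4869 0.1031] [0.131 0.069] 21.509490966796875
```

View pics/s5c.png

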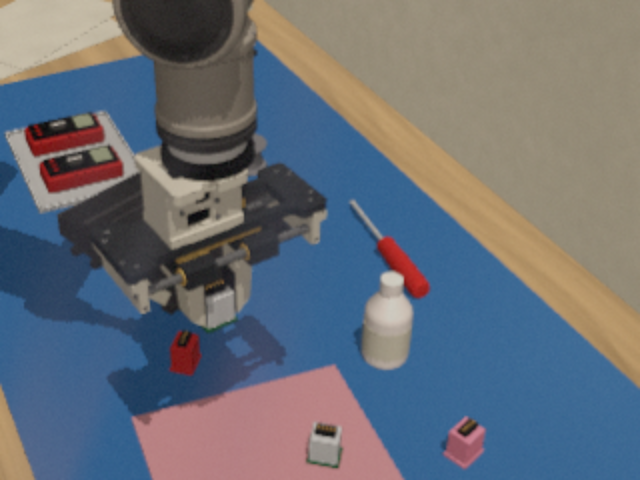

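Module 1 is held upright at (215,305) in the crop. Next: over the lower tote.

```bash
python3 -c "
from h import *
go(.632,.021,.12,26.3)"
```

```text
row [-26.54   5.97  19.93] [ 0.   -0.34  0.  ] n>= 7.0
```

```bash
python3 -m pendant '[[[-4,0,3,0,-0.05,0,2],[-8,0,6,0,-0.1,0,2],[-12,0,9,0,-0.16,0,2],[-16,0,12,0,-0.22,0,2],[-20,1,15,0,-0.28,0,2],[-23.5,2,18,0,-0.34,0,2],[-26.5,4,20,0,-0.34,0,2],[-26.5,6,20,0,-0.34,0,2],[-26.5,6,20,0,-0.34,0,2],[-26.5,6,20,0,-0.34,0,2],[-26.5,6,20,0,-0.34,0,2]]]'
python3 - <<'E'
from h import *
c=cam('wrist','w6.png');P=cloud(c)
o=np.array([.592,.001]);d=np.array([.897,.442]);e=np.array([-.442,.897]);q=P[...,:2]-o;a=q@d;b=q@e
m=(c['range_z']>0)&(abs(P[...,2]-.063)<.005)&(abs(a)<.135)&(abs(b)<.05)
for lo in np.arange(-.12,.12,.03):
    k=m&(a>lo)&(a<lo+.03)
    if k.sum()>20: print(lo.round(2),k.sum(),np.percentile(b[k],[1,99]).round(4))
print(np.percentile(a[m],[.5,99.5]))
go(.632,.021,.014,26.3)
E
```

```text
time: 26.0
tool_pos: [0.6335, 0.0193, 0.1212]
tool_rot: [-1.57, -0.0, -1.113]
contact_force: [0.3, 0.1, -0.4]
opening: 0.0279
-0.12 537 [-0.0305  0.0296]
-0.09 231 [0.0269 0.0301]
-0.06 228 [0.027  0.0303]
-0.03 253 [0.0274 0.0305]
0.0 225 [0.0279 0.0309]
0.03 252 [0.0279 0.0313]
0.06 239 [0.0287 0.0317]
0.09 564 [-0.0078  0.0321]
[-0.11622727  0.11784803]
row [-0.23 10.76 -0.07] [ 0.    -0.001  0.   ] n>= 3.0
```

View pics/w6.png

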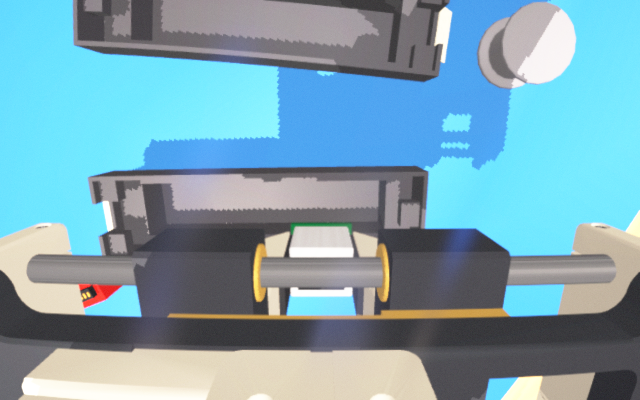

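The module hangs over the far half of the lower tote at (322,250). The tote sits where I measured it, and the upper tote stands upright aside at (260,35). Lowering now.

```bash
python3 -m pendant '[[[-0.2,2,-0.1,0,-0.01,0,2],[-0.2,5,-0.1,0,-0.01,0,2],[-0.2,8,-0.1,0,-0.01,0,2],[-0.2,9.5,-0.1,0,-0.01,0,2],[-0.2,10.2,-0.1,0,-0.01,0,2],[-0.2,10.6,-0.1,0,-0.01,0,2],[-0.2,10.8,-0.1,0,-0.01,0,2],[-0.2,10.8,-0.1,0,-0.01,0,2],[-0.2,10.8,-0.1,0,-0.01,0,2]]]'; python3 -c "
from h import *
p,r,s=tool();print(p,s['contact_force'])"
```

```text
time: 26.95
tool_pos: [0.6321, 0.0216, 0.0137]
tool_rot: [-1.569, -0.001, -1.102]
contact_force: [0.3, 0.8, -0.4]
opening: 0.0279
[0.63213865 0.02157111 0.01367083] [ 0.34668467  0.79008587 -0.35130234]
```

```bash
python3 -m pendant '[[[0,0.1,0,0,0,0,2.9],[0,0.1,0,0,0,0,3.5],[0,0.1,0,0,0,0,4.4],[0,0.1,0,0,0,0,4.4],[0,0.1,0,0,0,0,4.4],[0,-2,0,0,0,0,4.4],[0,-5,0,0,0,0,4.4],[0,-9,0,0,0,0,4.4],[0,-13,0,0,0,0,4.4],[0,-13,0,0,0,0,4.4]]]'
python3 - <<'E'
from meas import *
g=lambda P,c:(abs(P[...,1]+.32)<.16)&(abs(P[...,0]-.52)<.16)
c=cam('side'); rects(c,.03,.05,20,g)
h=lambda P,c:(abs(P[...,1]-.02)<.05)&(abs(P[...,0]-.63)<.04)&(c['image'].mean(2)>120)
c=cam('wrist','w7.png'); rects(c,.03,.055,20,h)
go(.5585,-.321,.06,-39)
E
```

```text
time: 27.95
tool_pos: [0.6348, 0.0214, 0.1493]
tool_rot: [-1.561, -0.006, -1.102]
contact_force: [0.6, -0.2, 0.1]
opening: 0.0439
px [378. 271.] 89 med [ 0.6676 -0.2374  0.0404] rect [ 0.6686 -0.2325] [0.01  0.035] 24.8 rgb [149. 140. 123.]
px [353. 317.] 154 med [ 0.5555 -0.3258  0.0381] rect [ 0.5582 -0.3226] [0.026 0.028] 50.9 rgb [148. 142. 137.]
px [419. 317.] 61 med [ 0.6748 -0.3793  0.0358] rect [ 0.6734 -0.3795] [0.025 0.013] 88.6 rgb [160. 100. 114.]
px [282. 176.] 36 med [0.5949 0.0264 0.0342] rect [0.5949 0.0266] [0.009 0.002] 26.9 rgb [192.  180.5 182. ]
px [339. 176.] 335 med [0.6391 0.0493 0.0342] rect [0.6349 0.0472] [0.078 0.003] 26.4 rgb [169. 160. 166.]
px [318. 200.] 856 med [0.631  0.0231 0.0374] rect [0.6315 0.0222] [0.028 0.024] 27.3 rgb [255. 255. 255.]
row [ 27.24   8.37 -22.04] [0.   1.15 0.  ] n>= 8.0
```

```bash
python3 -m pendant '[[[3,0,-2,0,0.14,0,5],[6.5,0,-4.5,0,0.28,0,6],[10,0,-7,0,0.42,0,6],[14,0,-10,0,0.56,0,6],[17,0,-13,0,0.7,0,6],[20,0,-16,0,0.84,0,6],[23.5,0,-19,0,0.98,0,6],[26.5,1,-22,0,1.12,0,6],[27.2,4,-22,0,1.15,0,6],[27.2,7,-22,0,1.15,0,6],[27.2,8.3,-22,0,1.15,0,6],[27.2,8.3,-22,0,1.15,0,6],[27.2,8.3,-22,0,1.15,0,6],[27.2,8.3,-22,0,1.15,0,6]]]'
python3 - <<'E'
from meas import *
g=lambda P,c:(abs(P[...,1]+.32)<.16)&(abs(P[...,0]-.52)<.16)
c=cam('side'); rects(c,.03,.05,20,g)
go(.5585,-.321,.012,-39)
E
```

```text
time: 29.45
tool_pos: [0.5592, -0.3206, 0.0613]
tool_rot: [-1.568, 0.0, -2.251]
contact_force: [-0.0, 0.2, -0.8]
opening: 0.0601
px [353. 318.] 155 med [ 0.5567 -0.3264  0.0384] rect [ 0.5583 -0.3228] [0.025 0.028] 50.7 rgb [152. 147. 141.]
px [420. 317.] 64 med [ 0.6751 -0.3805  0.0356] rect [ 0.6741 -0.3802] [0.011 0.023] 1.3 rgb [160.5  95.  106.5]
row [ 0.07  4.94 -0.03] [0. 0. 0.] n>= 1.0
```

```bash
python3 -m pendant '[[[0.1,2,0,0,0,0,6],[0.1,4,0,0,0,0,6],[0.1,4.9,0,0,0,0,6],[0.1,4.9,0,0,0,0,6],[0.1,4.9,0,0,0,0,2],[0.1,4.9,0,0,0,0,2],[0.1,4.9,0,0,0,0,2],[0.1,4.9,0,0,0,0,2],[0.1,4.9,0,0,0,0,2],[0.1,4.9,0,0,0,0,2],[0.1,4.9,0,0,0,0,2],[0.1,4.9,0,0,0,0,2],[0.1,3,0,0,0,0,2],[0.1,0,0,0,0,0,2],[0.1,-4,0,0,0,0,2],[0.1,-8,0,0,0,0,2],[0.1,-9,0,0,0,0,2],[0.1,-9,0,0,0,0,2],[0.1,-9,0,0,0,0,2]]]' 20
python3 - <<'E'
from meas import *
go(.552,-.019,.12,26.8)
E
```

```text
time: 31.4
tool_pos: [0.5568, -0.3207, 0.1479]
tool_rot: [-1.574, -0.0, -2.252]
contact_force: [-0.2, 0.1, -0.5]
opening: 0.0284
row [-23.14   2.79 -19.37] [ 0.    -1.149  0.   ] n>= 8.0
```

```bash
python3 -m pendant '[[[-2,0,-2,0,-0.13,0,2],[-5,0,-4.5,0,-0.26,0,2],[-8,0,-7,0,-0.39,0,2],[-11,0,-9.5,0,-0.52,0,2],[-14,0,-12,0,-0.65,0,2],[-17,0,-14.5,0,-0.78,0,2],[-20,0,-17,0,-0.91,0,2],[-23,0.5,-19.4,0,-1.04,0,2],[-23.1,1.5,-19.4,0,-1.15,0,2],[-23.1,2.8,-19.4,0,-1.15,0,2],[-23.1,2.8,-19.4,0,-1.15,0,2],[-23.1,2.8,-19.4,0,-1.15,0,2],[-23.1,2.8,-19.4,0,-1.15,0,2]]]'
python3 - <<'E'
from meas import *
p,r,s=tool();print(p,s['opening'])
h=lambda P,c:(abs(P[...,1]-.0)<.08)&(abs(P[...,0]-.6)<.09)&(c['image'].mean(2)>120)
c=cam('wrist','w8.png'); rects(c,.03,.05,100,h); rects(c,.125,.17,100,h)
go(.552,-.019,.014,26.8)
E
```

```text
time: 32.7
tool_pos: [0.5523, -0.0199, 0.1215]
tool_rot: [-1.571, 0.0, -1.103]
contact_force: [0.2, -0.4, -0.5]
opening: 0.0279
[ 0.55227586 -0.01992719  0.12151631] 0.027896496391897035
px [299. 182.] 145 med [ 0.5282 -0.0073  0.0343] rect [ 0.5277 -0.0078] [0.029 0.003] 26.9 rgb [143. 134. 134.]
px [434. 206.] 805 med [0.6281 0.0223 0.037 ] rect [0.6317 0.0222] [0.029 0.025] 26.4 rgb [255. 254. 253.]
px [321. 245.] 1614 med [ 0.5469 -0.0087  0.1438] rect [ 0.548  -0.0097] [0.029 0.006] 27.0 rgb [173. 166. 163.]
px [276. 246.] 402 med [ 0.5294 -0.0191  0.1383] rect [ 0.5286 -0.0196] [0.01  0.002] 18.8 rgb [179. 166. 145.]
px [366. 246.] 400 med [ 0.5658 -0.0008  0.1385] rect [ 5.665e-01 -4.000e-04] [0.01  0.001] 29.9 rgb [175. 162. 144.]
px [321. 292.] 449 med [ 0.5563 -0.027   0.1465] rect [ 0.5556 -0.0258] [0.028 0.007] 27.2 rgb [230. 225. 224.]
row [-0.11 10.78  0.  ] [0. 0. 0.] n>= 3.0
```

View pics/w8.png

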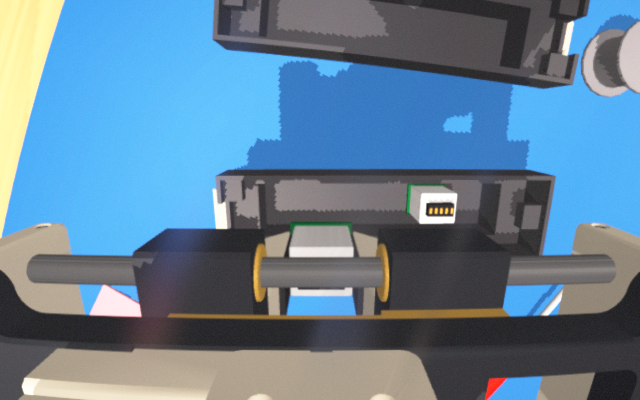

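The first module stands upright in the tote at (434,205), and the second is held over the near half at (321,250). Lowering it.

```bash
python3 -m pendant '[[[-0.1,2,0,0,0,0,2],[-0.1,5,0,0,0,0,2],[-0.1,8,0,0,0,0,2],[-0.1,9.5,0,0,0,0,2],[-0.1,10.2,0,0,0,0,2],[-0.1,10.6,0,0,0,0,2],[-0.1,10.8,0,0,0,0,2],[-0.1,10.8,0,0,0,0,2],[-0.1,10.9,0,0,0,0,2.9],[-0.1,10.9,0,0,0,0,3.5],[-0.1,10.9,0,0,0,0,4.4],[-0.1,10.9,0,0,0,0,4.4],[-0.1,10.9,0,0,0,0,4.4],[-0.1,8,0,0,0,0,4.4],[-0.1,4,0,0,0,0,4.4],[-0.1,0,0,0,0,0,4.4],[-0.1,-5,0,0,0,0,4.4],[-0.1,-10,0,0,0,0,4.4],[-0.1,-10,0,0,0,0,4.4]]]'
python3 - <<'E'
from meas import *
h=lambda P,c:(abs(P[...,1]-.0)<.08)&(abs(P[...,0]-.6)<.09)&(c['image'].mean(2)>120)
c=cam('wrist','w9.png'); rects(c,.03,.055,100,h)
g=lambda P,c:(abs(P[...,1]+.32)<.16)&(abs(P[...,0]-.52)<.16)
c=cam('side'); rects(c,.03,.05,20,g)
go(.536,.124,.2,-70)
E
```

```text
time: 34.65
tool_pos: [0.5552, -0.0192, 0.2292]
tool_rot: [-1.56, -0.008, -1.102]
contact_force: [1.1, 0.1, -0.1]
opening: 0.0436
px [316. 180.] 441 med [ 0.5506 -0.0169  0.0373] rect [ 0.5515 -0.0177] [0.027 0.024] 26.8 rgb [252. 251. 249.]
px [397. 180.] 423 med [0.6291 0.022  0.0372] rect [0.6317 0.0224] [0.029 0.024] 26.9 rgb [252. 250. 248.]
px [378. 271.] 89 med [ 0.6678 -0.2369  0.0396] rect [ 0.6681 -0.2338] [0.009 0.033] 28.9 rgb [149. 140. 122.]
px [420. 317.] 62 med [ 0.675  -0.3799  0.0362] rect [ 0.6751 -0.3805] [0.009 0.025] 13.7 rgb [157.   93.5 105.5]
row [-13.47   2.29   5.  ] [0.    1.691 0.   ] n>= 12.0
```

Both modules stand upright on the tote floor, at (.5515,-.018) and (.632,.022), with tops at .037. Now measuring both totes and fetching the upper one.

```bash
cat > tote.py <<'E'
from h import *
def tote(c,o,deg,zr=.064,dz=.004):
    P=cloud(c); t=np.radians(deg); d=np.array([np.cos(t),np.sin(t)]);e=np.array([-d[1],d[0]]);q=P[...,:2]-o;a=q@d;b=q@e
    m=(c['range_z']>0)&(abs(P[...,2]-zr)<dz)&(abs(a)<.14)&(abs(b)<.045)
    r=cv2.minAreaRect(P[m][:,:2].astype('float32'));print(m.sum(),'rect',np.round(r[0],4),np.round(r[1],3),round(r[2],2),'a',np.percentile(a[m],[.5,99.5]).round(4),'b',np.percentile(b[m],[.5,99.5]).round(4))
    for s in(1,-1):
        k=m&(s*b>.024)&(abs(a)<.1)
        if k.sum()>30: f=np.polyfit(a[k],b[k],1);print('side',s,'slope deg',np.degrees(f[0]).round(2),'b0',f[1].round(4))
E
python3 - <<'E'
from tote import *
w=cam('wrist')
print('lower');tote(w,np.array([.592,.001]),26.8)
print('upper');tote(w,np.array([.536,.124]),20)
E
python3 -m pendant '[[[-2,0,0.5,0,0.14,0,6],[-4,0,1,0,0.28,0,8],[-6,0,2,0,0.42,0,9.1],[-8,0,3,0,0.56,0,9.1],[-10,0,4,0,0.7,0,9.1],[-12,0,5,0,0.84,0,9.1],[-13.5,0,5,0,0.98,0,9.1],[-13.5,0,5,0,1.12,0,9.1],[-13.5,0,5,0,1.26,0,9.1],[-13.5,0,5,0,1.4,0,9.1],[-13.5,0,5,0,1.54,0,9.1],[-13.5,0,5,0,1.69,0,9.1],[-13.5,0,5,0,1.69,0,9.1],[-13.5,0,5,0,1.69,0,9.1],[-13.5,0,5,0,1.69,0,9.1]]]'
python3 - <<'E'
from tote import *
w=cam('wrist','w10.png')
print('upper');tote(w,np.array([.536,.124]),20)
print('lower');tote(w,np.array([.592,.001]),26.8)
print(tool()[0])
go(.536,.124,.038,-70)
E
```

```text
lower
1748 rect [0.5938 0.0007] [0.235 0.064] 26.99 a [-0.1156  0.1181] b [-0.033   0.0309]
side 1 slope deg 0.21 b0 0.0293
side -1 slope deg 0.17 b0 -0.0307
upper
2280 rect [0.5375 0.125 ] [0.235 0.064] 20.82 a [-0.1153  0.1185] b [-0.0328  0.0332]
side 1 slope deg 0.93 b0 0.0301
side -1 slope deg 0.82 b0 -0.0297
time: 36.3
tool_pos: [0.5351, 0.1243, 0.2209]
tool_rot: [-1.571, -0.002, -2.789]
contact_force: [0.3, 0.7, 0.4]
opening: 0.0907
upper
1642 rect [0.537  0.1252] [0.234 0.063] 20.7 a [-0.115   0.1185] b [-0.0317  0.0331]
side 1 slope deg 0.51 b0 0.0306
side -1 slope deg 0.79 b0 -0.0292
lower
1606 rect [0.62   0.0143] [0.174 0.065] 27.11 a [-0.0531  0.1178] b [-0.0324  0.0315]
side 1 slope deg 0.27 b0 0.0293
side -1 slope deg 0.03 b0 -0.0302
[0.5352206  0.1242663  0.22112051]
row [-0.06 18.31  0.05] [0.    0.003 0.   ] n>= 4.0
```

```bash
python3 -c "
from h import *
go(.5373,.1248,.038,-69.3)"
python3 -m pendant '[[[-0.2,5,0,0,-0.01,0,9.1],[-0.2,10,0,0,-0.01,0,9.1],[-0.2,14,0,0,-0.01,0,9.1],[-0.2,17,0,0,-0.01,0,9.1],[-0.2,18.3,0,0,-0.01,0,9.1],[-0.2,18.3,0,0,-0.01,0,9.1],[-0.2,18.3,0,0,-0.01,0,5],[-0.2,18.3,0,0,-0.01,0,5],[-0.2,18.3,0,0,-0.01,0,5],[-0.2,18.3,0,0,-0.01,0,5],[-0.2,18.3,0,0,-0.01,0,5],[-0.2,18.3,0,0,-0.01,0,5],[-0.2,18.3,0,0,-0.01,0,5],[-0.2,17,0,0,-0.01,0,5],[-0.2,14,0,0,-0.01,0,5],[-0.2,10,0,0,-0.01,0,5],[-0.2,6,0,0,-0.01,0,5],[-0.2,4,0,0,-0.01,0,5],[-0.2,4,0,0,-0.01,0,5],[-0.2,4,0,0,-0.01,0,5]]]' 30
python3 - <<'E'
from tote import *
p,r,s=tool();print(p,s['opening'])
w=cam('wrist')
tote(w,np.array([.5373,.1248]),20.7,p[2]+.026,.006)
go(.5935,.0005,.18,-63)
E
```

```text
row [-0.21 18.31  0.02] [ 0.    -0.009  0.   ] n>= 4.0
time: 38.35
tool_pos: [0.5368, 0.1249, 0.1813]
tool_rot: [-1.571, -0.001, -2.782]
contact_force: [-1.0, 0.5, -2.3]
opening: 0.0627
[0.53676735 0.12493392 0.18129459] 0.06273916413851457
5538 rect [0.5783 0.1402] [0.134 0.09 ] 20.5 a [-0.0213  0.1102] b [-0.0438  0.0436]
side 1 slope deg -1.48 b0 0.0325
side -1 slope deg 1.97 b0 -0.0318
row [-0.98  0.03 13.66] [ 0.    -0.111  0.   ] n>= 3.0
```

```bash
python3 -m pendant '[[[-0.1,0,1.5,0,-0.02,0,5],[-0.3,0,4,0,-0.04,0,5],[-0.5,0,7,0,-0.06,0,5],[-0.7,0,10,0,-0.08,0,5],[-0.9,0,12.5,0,-0.1,0,5],[-1,0,13.6,0,-0.11,0,5],[-1,0,13.6,0,-0.11,0,5],[-1,0,13.6,0,-0.11,0,5],[-1,0,13.6,0,-0.11,0,5],[-1,0,13.6,0,-0.11,0,5]]]'
python3 - <<'E'
from tote import *
p,r,s=tool();print(p)
c=cam('scene');tote(c,np.array([.5935,.0005]),27,p[2]+.026,.005);tote(c,np.array([.5935,.0005]),27)
c=cam('side','s11.png');tote(c,np.array([.5935,.0005]),27,p[2]+.026,.005);tote(c,np.array([.5935,.0005]),27)
go(.5935,.0005,.10,-63)
E
```

```text
time: 39.4
tool_pos: [0.5942, 0.0024, 0.1817]
tool_rot: [-1.571, -0.0, -2.671]
contact_force: [0.3, -0.7, -1.4]
opening: 0.0628
[0.59420035 0.00236094 0.1817409 ]
155 rect [0.6158 0.0101] [0.197 0.088] 21.21 a [-0.0737  0.1214] b [-0.0432  0.0434]
side 1 slope deg -3.44 b0 0.0365
side -1 slope deg 0.63 b0 -0.0306
152 rect [0.5961 0.002 ] [0.238 0.064] 26.46 a [-0.116   0.1216] b [-0.0326  0.0321]
side 1 slope deg -0.51 b0 0.0299
249 rect [ 0.554  -0.0157] [0.156 0.088] 20.34 a [-0.1185  0.0375] b [-0.044   0.0429]
side 1 slope deg 1.56 b0 0.0315
side -1 slope deg -4.14 b0 -0.0361
292 rect [ 0.5932 -0.0025] [0.238 0.067] 26.77 a [-0.1203  0.1173] b [-0.0357  0.0307]
side 1 slope deg -0.47 b0 0.0271
side -1 slope deg -0.56 b0 -0.0327
row [0.15 8.19 0.09] [ 0. -0.  0.] n>= 2.0
```

Both cameras agree that the held tote lines up with the lower one to within 2 mm. Lowering in steps.

```bash
python3 -m pendant '[[[0.1,1.5,0.1,0,0,0,5],[0.1,3,0.1,0,0,0,5],[0.1,4.5,0.1,0,0,0,5],[0.1,6,0.1,0,0,0,5],[0.1,7,0.1,0,0,0,5],[0.1,7.6,0.1,0,0,0,5],[0.1,8,0.1,0,0,0,5],[0.1,8.2,0.1,0,0,0,5],[0.1,8.2,0.1,0,0,0,5],[0.1,8.2,0.1,0,0,0,5]]]'
python3 -m pendant '[[[0,0.2,0,0,0,0,5],[0,0.4,0,0,0,0,5],[0,0.55,0,0,0,0,5],[0,0.55,0,0,0,0,5],[0,0.55,0,0,0,0,5]]]'
python3 - <<'E'
from h import *
print(tool()[0],tool()[2]['contact_force'])
c=cam('side'); cv2.imwrite('pics/s12.png',cv2.resize(c['image'][150:300,200:400,::-1],None,fx=3,fy=3,interpolation=cv2.INTER_CUBIC))
E
```

```text
time: 40.5
tool_pos: [0.5944, -0.0002, 0.1002]
tool_rot: [-1.57, 0.001, -2.672]
contact_force: [-1.0, -0.1, -2.2]
opening: 0.0629
time: 41.0
tool_pos: [0.5943, -0.0002, 0.0957]
tool_rot: [-1.57, 0.001, -2.672]
contact_force: [-4.0, -0.5, 7.8]
opening: 0.063
[ 5.94305898e-01 -1.73260933e-04  9.57075926e-02] [-4.01205627 -0.4685444   7.84837179]
```

View pics/s12.png

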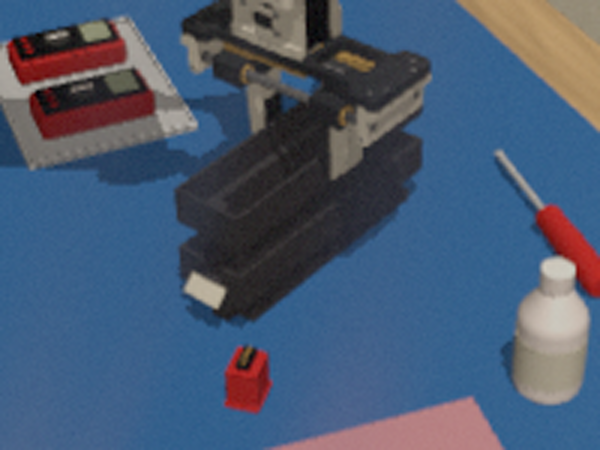

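The side crop shows the upper tote on the lower one with its plain end above the card end, and about 10 N of contact near the expected seat height. I'll release and measure the rim height.

```bash
python3 -m pendant '[[[0,0.55,0,0,0,0,6.8],[0,0.55,0,0,0,0,7.5],[0,0.55,0,0,0,0,9.1],[0,0.55,0,0,0,0,9.1],[0,0.55,0,0,0,0,9.1],[0,0,0,0,0,0,9.1],[0,-3,0,0,0,0,9.1],[0,-8,0,0,0,0,9.1],[0,-13,0,0,0,0,9.1],[0,-18,0,0,0,0,9.1],[0,-18,0,0,0,0,9.1],[0,-18,0,0,0,0,9.1]]]'
python3 - <<'E'
from tote import *
w=cam('wrist','w13.png')
for n,c in(('w',w),('scene',cam('scene','c13.png')),('side',cam('side','s13.png'))):
    print(n);tote(c,np.array([.5935,.0005]),27,.12,.004)
    P=cloud(c);t=np.radians(27);d=np.array([np.cos(t),np.sin(t)]);e=np.array([-d[1],d[0]]);q=P[...,:2]-[.5935,.0005];a=q@d;b=q@e
    for s in(-1,1):
        for u in(-1,1):
            m=(s*a>.05)&(s*a<.12)&(u*b>.015)&(u*b<.034)&(c['range_z']>0)&(P[...,2]<.14)&(P[...,2]>.1)
            if m.sum()>10: print(s,u,m.sum(),'z97',np.percentile(P[...,2][m],90).round(4))
v=cv2.hconcat([cv2.imread('pics/c13.png')[100:300,140:500],cv2.imread('pics/s13.png')[130:330,140:500]])
cv2.imwrite('pics/f13.png',cv2.resize(v,(792,220)))
E
```

```text
time: 42.25
tool_pos: [0.5945, -0.0002, 0.2759]
tool_rot: [-1.569, 0.003, -2.672]
contact_force: [0.4, 0.8, -0.4]
opening: 0.0909
w
1693 rect [5.935e-01 2.000e-04] [0.234 0.063] 27.07 a [-0.117   0.1169] b [-0.0318  0.0313]
side 1 slope deg -0.28 b0 0.0296
side -1 slope deg -0.02 b0 -0.0302
-1 -1 258 z97 0.1188
-1 1 249 z97 0.1189
1 -1 657 z97 0.1187
1 1 626 z97 0.1189
scene
208 rect [5.952e-01 5.000e-04] [0.239 0.065] 27.06 a [-0.1177  0.12  ] b [-0.0332  0.0312]
side 1 slope deg -0.04 b0 0.0297
side -1 slope deg 0.08 b0 -0.0302
-1 -1 75 z97 0.1197
-1 1 64 z97 0.1197
1 -1 97 z97 0.1195
1 1 101 z97 0.1197
side
312 rect [ 0.5932 -0.0024] [0.239 0.067] 27.07 a [-0.1198  0.1166] b [-0.0359  0.0304]
side 1 slope deg -0.03 b0 0.0271
side -1 slope deg 0.2 b0 -0.0328
-1 -1 151 z97 0.119
-1 1 166 z97 0.119
1 -1 118 z97 0.1185
1 1 136 z97 0.1185
```

View pics/w13.png

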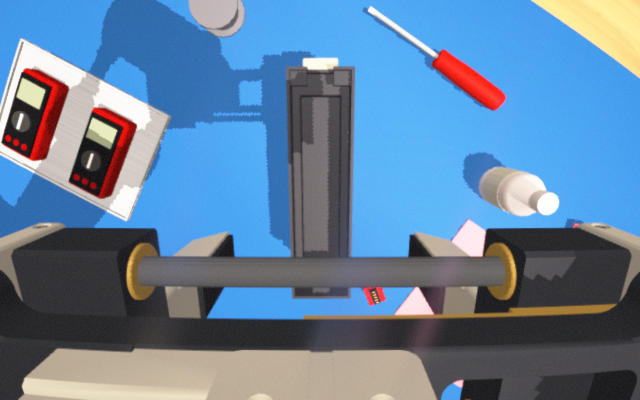

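View pics/f13.png

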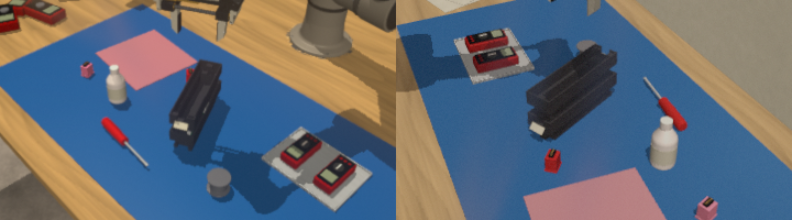

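All four rim corners read about 0.119 m in every camera (0.120 expected), so the tote is level, centred and turned end for end. Meters and bystanders are in place and the pad is empty. Handing in.

```bash
python3 -c "
from cell import robot
print(robot.hand_in())"
```

```text
the job is handed in; nothing more can be done
None
```

The job is done and handed in at about 42 s of the 192 s allowed; the hand-in gave no verdict.

- **Meters:** both lie flat in the tray. Their tops read about 0.032 m, and they stayed put through the final pictures.
- **Upper tote, set aside:** I lifted it out, turned it end for end, and stood it upright beside the lower one while loading.
- **Modules:** only two real ones were on the pad. Both stand connector up on the lower tote's floor, about 45 mm either side of its middle. I saw them upright before stacking, but they are hidden under the upper tote now. By the given sizes, they clear its underside by about 13 mm.
- **Final stack:** the upper tote sits turned end for end on the lower one. All four rim corners read 0.1185–0.120 m (0.120 expected), and it is centred to 1–2 mm with the same axis (27°) as the lower tote.
- **Left alone:** I did not touch the spool, screwdriver, bottle, or the pink and red look-alikes. In the last pictures they stand where they were.

One small disagreement: the side camera puts both totes about 2 mm to one side of where the wrist camera does. This is within the stated calibration and the 4.5 mm of play.

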